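# Gauge the jaw gap of the pouch sealer

### The arm

A 6-joint arm with a two-finger parallel gripper is mounted at the origin on the work surface. World frame = base frame: x ahead of the robot, y to its left, z up, the work surface at z = 0. Lengths are in m, angles in rad, forces in N, time in s.
With the tool pointing down it reaches from about 0.425 to 0.95 m from the base axis. Payload 3.5 kg.
Tool frame: the origin (TCP) lies on the centre line of the jaws, within the pads' length; the fingertips stand 11 mm ahead of it and the grasp point (between the pads) lies 8 mm behind it; z points along the fingers, y is the line along which they close (so a half turn about z gives the same grasp; the last joint's range is limited). The gripper opens to 85 mm and grips with 20 to 120 N. Pads are 22 mm wide; open, the fingers measure 114 mm over their backs; the gripper's body (76 mm by 85 mm) begins 54 mm behind the grasp point. The pads swing forward as they close: fully open they stand 13 mm farther back than shut.
Start: joints at [-1.256, 0.286, 1.577, -0, 1.279, -0.15], TCP at [0.303, -0.603, 0.242] pointing down, gripper open.
Joint ranges: [-2.77, 2.77], [-0.9, 2.22], [0.21, 2.48], [-1.53, 4.67], [0.24, 2.81], [-2.84, 2.84]. Speed limits (rad/s): [2.79, 2.79, 3.14, 3.14, 3.14, 3.14].

### API

Orientations are given as a unit quaternion [x, y, z, w].
In Python, from plant import ctrl gives the robot as it stands.
- The arm moves only by the tool step_arm, never from a script. Its argument "motion" is a list of rows, each an object with "offset": the shift along the tool's x, y, z in m, a list of three; "twist": the turn about the tool's z in degrees. A call has 1 to 12 rows; each row is the pose to reach, as a shift and turn from the pose commanded when the call began, along the tool's axes at that moment; what a row does not reach only later rows make up. A row lasts 1/10 s, in which the tool goes at most 50 mm and 8.59 degrees, less where a joint would pass 70% of its speed; a pose out of reach is approached as far as the arm can. A call with a gripper value outside its range is refused whole. "gripper" is the finger opening in m, from 0 to 0.0854, set as the call begins (left out, the last holds). The fingers move at their own pace and stop on an object; "grip_force" is the grip in N (left out, the last holds). Time passes only in rows, so rows that repeat a pose let the fingers close. It gives the time, the measured TCP pose, the force, the opening and the grip force at its end, in the units of the state.
- ctrl.get_state(): the state, without advancing time (a new reading comes with each control period).
- ctrl.read_camera(name): name is "scene" or "side" or "wrist"; returns the picture (384x512x3 uint8, blue, green, red); there is no depth.
- ctrl.calibration(name): a dict with "fx", "fy", "cx", "cy" (pixels), "k1" (the pictures are not rectified: a ray, as slopes to the right and down, at radius r is drawn at 1 + k1 r^2 times it, then the intrinsics apply), "cam_to_world" (4x4, takes a point from camera to world coordinates). Camera axes: x right, y up, looking along -z (the intrinsics and any distortion apply to the point x, -y, -z); pixel columns grow to the right and rows downward; lengths in m; the calibration is good to about 2 mm. A picture is of the moment at which its call begins: read the wrist's pose just before it. calibration takes no time and is no camera call; for the wrist camera it gives the pose at the moment of the call.
- ctrl.sign_off(): hands the job in; it is judged then, once.
The state is a dict: "time": time; "qpos": joint angles; "dq": joint speeds; "joint_efforts": joint torques, N m; "eef_pos": TCP position; "tcp_rot": TCP orientation; "contact_force": force on the tool from outside, world axes, zero at the start; "wrist_torque": the same for the moment, N m; "opening": opening from 0.0 (shut) to 1.0 (fully open); "finger_force": force on a finger pad.
Only numpy, scipy, OpenCV 4.12 (cv2) and the standard library are available. Lean on these libraries where they do the work, as an engineer would, in place of code of your own. Each camera call takes 0.05 s, during which the arm holds its last target. There are 200 camera calls.

### The job

Check the jaw gap of the pouch sealer: pick up the steel taper gauge by its black handle, lay its blade flat and square on the sealer's dark steel bed, and slide it in under the clear finger guard, at the middle of the jaws, until it drags snugly between the bed and the upper jaw. Stop as soon as you feel it snug, without wedging the sprung jaw up, and finish while still holding the gauge there by its handle so that the scale can be read at the jaw; leave the other things on the table alone.

Things in the scene. Friction and masses are not known exactly. Their poses are not given: they have to be found in the camera images.
- gauge_grip (a point): Taper gauge (0.11-0.21 kg): black block handle 90 long, 16 wide, 30 high, with a bare steel blade 14 wide. Point: middle of the handle, 15 above the flat underside that handle and blade share and lie on. Axes: x from handle to tip, z up. Handle x -45..45; blade 8 thick to x 80, then its top tapers evenly to 2 thick at the tip, x 170 (1 in 15). Centre of mass about x 40.
- gauge_tip (a point): The gauge's tip: middle of the blade's end, on its underside; 170 mm ahead of and 15 mm below gauge_grip, same axes.
- bed (a point): Pouch sealer, white bench machine fixed to the table. Its flat dark steel bed, 55 above the table, is also the lower jaw. Point: on the bed's surface, under the middle of the upper jaw's front. Axes: x = direction of insertion, from the open front inwards, y along the jaws, z up. Bed: x -91..131, y -141..141 mm. Columns at y -118 and 118; clear space behind the jaws between them.
- guard (a point): Clear upright finger guard across the sealer's front, 264 wide, 3 thick, 40 high. Point: middle of its lower edge, 22 above the bed, 30 mm in front of the bed point (x -30 there), same axes. The head's beam behind it spans x -12..32 of the bed frame and, with its pins, reaches 95 above the bed; the round closing magnet (diameter 44) on its middle, 135.
- jaw_edge (a point): Middle of the sprung upper jaw's lower front edge (a bar 200 wide, front rounded to 4 mm radius; this is the lowest line of the rounding, x 4 mm in the bed frame). Its height above the bed is the gap, set differently each time, 3.5 to 6 mm; so the gauge touches with its tip 15 x (gap - 2 mm), 22 to 60 mm, past this point. Axes as bed.
- upper_jaw (a joint): Lift of the upper jaw on its springs, in m: 0 resting on its stops, up to 0.010. It begins to lift under an upward force of about 8 N, then takes 3 N per mm more, and drops back by itself. Steel slides here with a friction of about 0.3, so a drag of 2 to 6 N beyond the free sliding of the blade is snug; from 8 N on the jaw is being wedged up.
- vial_a: Bystander: clear capped bottle, diameter 42, 125 high; origin at the middle of its underside.
- vial_b: Bystander: like vial_a.
- vial_c: Bystander: like vial_a.
- wash: Bystander: white bottle with red cap, diameter 84, 215 high; origin at the middle of its underside.
- cylinder: Bystander: glass measuring cylinder, foot diameter 64, 210 high; origin at the middle of its underside.
- cap_a: Bystander: loose green bottle cap, diameter 28, 16 high; origin at the middle of its underside.
- cap_b: Bystander: like cap_a.
- spatula: Bystander: spatula with a wooden handle lying on the table, about 195 long (from x = -93 to +101 mm), 20 wide, 10 high; origin on its underside, x towards the blade's tip.
There are look-alikes about, which are no part of the job. What is shaped like the part that bears gauge_grip but orange is not meant.

How it is judged:
By the outcome, as a careful person would: the job done as asked, in the order asked, and still so for the second after the job is handed in, while the arm keeps its last pose, push and grip.
It also fails if it takes over 51 s, if anything falls off the work surface, if the arm or the gripper's body presses on something with over 40 N, if the wrist force passes 120 N, or if a joint passes its speed limit or range.

## Working session

There is one attempt and no reset: what is moved stays moved. The work goes in short steps, Python scripts to look and compute and a tool call to move; the robot and the scene stay as the last step left them, time stands still between calls to the robot, and variables do not carry over. Pictures are saved under pics/ and viewed, at most 10 in all, crops included, and the job is handed in when it is done.

Besides the shell and the picture viewer there is one more tool, called after "Emit:" by a JSON object that holds its "op" and its "data". step_arm: Moves the arm, as the interface text tells. Its arguments: {"type":"object","properties":{"motion":{"type":"array"},"gripper":{"type":"number"},"grip_force":{"type":"number"}},"required":["motion"]}

```bash
mkdir -p pics; cat > h.py <<'E'
import numpy as np, cv2
from plant import ctrl
def snap(n,f):
    c=ctrl.calibration(n); im=ctrl.read_camera(n); cv2.imwrite('pics/'+f,im); np.save('pics/'+f+'.npy',c,allow_pickle=True); return im,c
def ray(c,u,v):
    d=np.array([(u-c['cx'])/c['fx'],(v-c['cy'])/c['fy']]); s=d.copy()
    for _ in range(20): s=d/(1+c['k1']*(s@s))
    T=np.array(c['cam_to_world']); r=T[:3,:3]@np.array([s[0],-s[1],-1]); return T[:3,3],r
def onz(c,u,v,z):
    o,r=ray(c,u,v); return o+r*(z-o[2])/r[2]
def proj(c,p):
    T=np.array(c['cam_to_world']); q=T[:3,:3].T@(np.array(p)-T[:3,3]); s=np.array([q[0],-q[1]])/-q[2]; s=s*(1+c['k1']*(s@s))
    return np.array([s[0]*c['fx']+c['cx'],s[1]*c['fy']+c['cy']])
def load(f): return np.load('pics/'+f+'.npy',allow_pickle=True).item()
E
python3 - <<'E'
from h import *
a,_=snap('scene','s1.png'); b,_=snap('side','d1.png'); 
for n in('s1','d1'):
    cv2.imwrite(f'pics/{n}b.png',cv2.resize(cv2.imread(f'pics/{n}.png'),(800,600),interpolation=cv2.INTER_CUBIC))
    c=load(n+'.png');print(c['fx'],c['k1'],np.round(c['cam_to_world'],3).tolist())
s=ctrl.get_state();print(s)
E
```

```text
370.2262493433075 0.01203919381874656 [[0.536, -0.618, 0.574, 1.158], [0.844, 0.382, -0.377, -0.431], [0.014, 0.687, 0.727, 0.848], [0.0, 0.0, 0.0, 1.0]]
476.5111790829941 -0.0034103685298460342 [[-0.703, 0.554, -0.446, -0.007], [-0.711, -0.55, 0.438, 0.536], [-0.003, 0.625, 0.781, 1.121], [0.0, 0.0, 0.0, 1.0]]
{'time': 0.1, 'qpos': array([-1.25600022e+00,  2.87071964e-01,  1.57802934e+00,  1.16430005e-05,
        1.27857642e+00, -1.50003895e-01]), 'dq': array([-1.53676894e-03, -2.55029757e-03, -3.21559045e-03, -5.24024560e-04,
       -9.79346693e-04, -3.03600697e-05]), 'joint_efforts': array([ 5.70654156e-04, -4.07300448e+01, -2.93699330e+01, -1.91944164e-04,
        3.42202002e-03, -4.26316518e-06]), 'eef_pos': array([ 0.30241476, -0.60283485,  0.24108956]), 'tcp_rot': array([ 9.73116304e-01,  2.30311903e-01, -8.02494608e-05, -1.03945492e-03]), 'contact_force': array([ 0.62051736, -0.70968104, -0.39283783]), 'wrist_torque': array([-0.00436413, -0.04097302,  0.00119404]), 'finger_force': 0.0, 'opening': 1.000595380470603}
```

View pics/s1b.png

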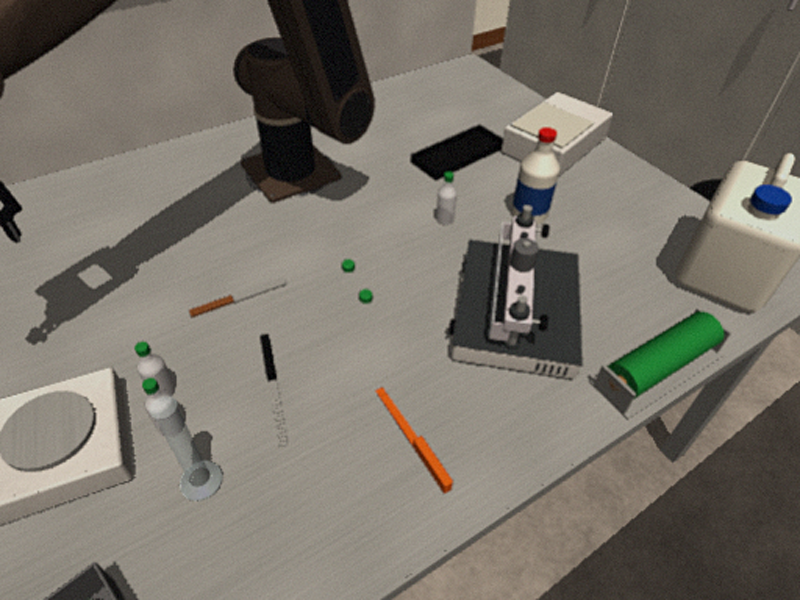

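View pics/d1b.png

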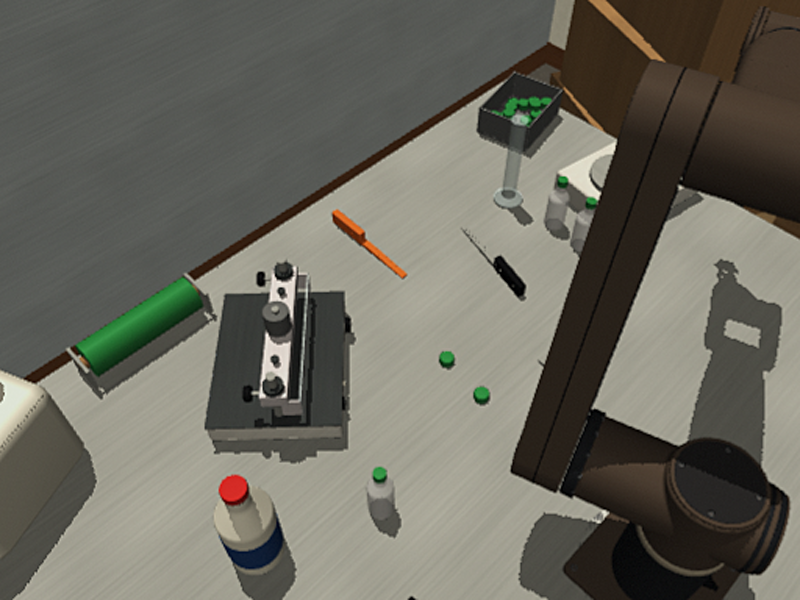

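The scene view shows the gauge handle spanning about (266,335)–(271,380), with the blade tip near (282,445). The sealer bed corners are near (470,243), (578,252), (580,365) and (455,352), and the guard is on the left (-y) side. The side view shows the handle at (497,258)–(524,295), the tip at (462,230), and the bed corners at (223,294), (345,292), (347,432) and (207,430). Next I'll measure from both.

```bash
python3 - <<'E'
from h import *
S,D=load('s1.png'),load('d1.png')
np.set_printoptions(precision=4,suppress=True)
k=.64
for nm,c,pts in(('bedS',S,[(470,243),(578,252),(580,365),(455,352)]),('bedD',D,[(345,292),(223,294),(207,430),(347,432)])):
    print(nm);[print(onz(c,u*k,v*k,.055)) for u,v in pts]
# black handle segmentation
for nm,f,c,(x0,y0,x1,y1) in(('S','s1.png',S,(155,205,190,250)),('D','d1.png',D,(310,158,342,195))):
    im=cv2.imread('pics/'+f); m=(im.max(2)<60).astype(np.uint8); q=np.zeros_like(m); q[y0:y1,x0:x1]=m[y0:y1,x0:x1]
    cnt=max(cv2.findContours(q,0,2)[0],key=cv2.contourArea); r=cv2.minAreaRect(cnt); print(nm,r); 
    print(np.array([onz(c,u,v,.015) for u,v in cv2.boxPoints(r)]), onz(c,*r[0],.015))
print('tip',onz(S,282*k,445*k,0),onz(D,462*k,230*k,0))
a=cv2.resize(cv2.imread('pics/s1.png')[130:300,150:390],None,fx=2.5,fy=2.5,interpolation=2)
b=cv2.resize(cv2.imread('pics/d1.png')[130:300,120:350],None,fx=2.5,fy=2.5,interpolation=2)
s=cv2.resize(cv2.imread('pics/s1.png')[145:245,280:380],None,fx=4,fy=4,interpolation=2)
d=cv2.resize(cv2.imread('pics/d1.png')[160:290,125:235],(400,473),interpolation=2)
o=np.zeros((473,800,3),np.uint8);o[:400,:400]=s;o[:,400:]=d;cv2.imwrite('pics/c1.png',o)
s=cv2.imread('pics/s1.png')[200:300,150:225];d=cv2.imread('pics/d1.png')[135:205,285:350]
o=np.zeros((533,800,3),np.uint8);o[:533,:400]=cv2.resize(s,(400,533));o[:431,400:]=cv2.resize(d,(400,431));cv2.imwrite('pics/c2.png',o)
E
```

```text
bedS
[0.4952 0.1778 0.055 ]
[0.6317 0.3479 0.055 ]
[0.8385 0.149  0.055 ]
[ 0.7049 -0.0144  0.055 ]
bedD
[ 0.6841 -0.0068  0.055 ]
[0.8395 0.1566 0.055 ]
[0.6275 0.3442 0.055 ]
[0.466  0.1863 0.055 ]
S ((171.29730224609375, 228.28379821777344), (29.263019561767578, 5.753964424133301), 80.53767395019531)
[[ 0.4602 -0.2761  0.015 ]
 [ 0.4655 -0.2609  0.015 ]
 [ 0.5649 -0.2905  0.015 ]
 [ 0.5596 -0.3046  0.015 ]] [ 0.5142 -0.2835  0.015 ]
D ((325.7309875488281, 176.72755432128906), (29.419734954833984, 8.279805183410645), 49.76364517211914)
[[ 0.5643 -0.2802  0.015 ]
 [ 0.565  -0.3112  0.015 ]
 [ 0.4655 -0.2822  0.015 ]
 [ 0.4657 -0.2527  0.015 ]] [ 0.5142 -0.2813  0.015 ]
tip [ 0.6775 -0.3326  0.    ] [ 0.6719 -0.3202  0.    ]
```

View pics/c1.png

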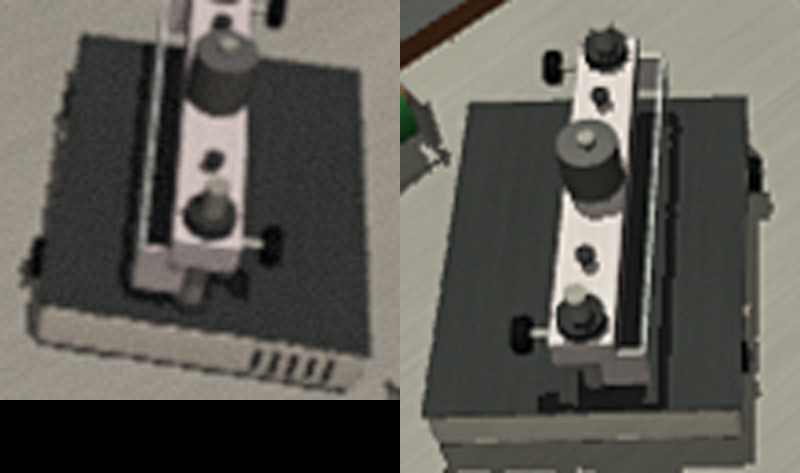

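View pics/c2.png

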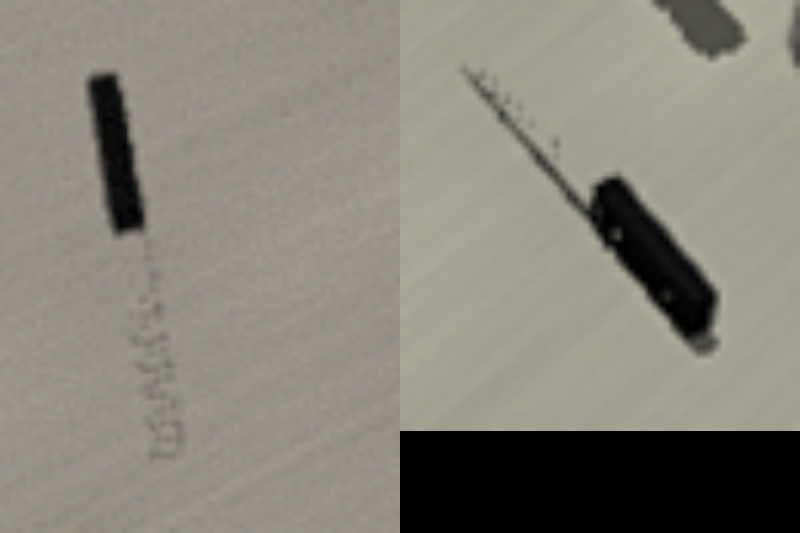

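The crops give sharper bed corners, and the gauge lies at yaw of about -16.5°. The handle centre agrees between the two views. I'll fit the bed pose and plan the first move.

```bash
cat >> h.py <<'E'
from scipy.spatial.transform import Rotation as R
def goto(p,yaw,pos=None,rot=None):
    s=ctrl.get_state(); M=R.from_quat(s['tcp_rot']).as_matrix(); cur=np.degrees(np.arctan2(M[1,0],M[0,0]))
    off=M.T@(np.array(p)-s['eef_pos']); tw=-((yaw-cur+180)%360-180)
    print('t',s['time'],'tcp',s['eef_pos'].round(4),'yaw',round(cur,2),'tiltz',M[:,2].round(4),'F',s['contact_force'].round(2),'op',round(s['opening']*85.4,1)); print('offset',off.round(4),'twist',round(tw,2))
E
python3 - <<'E'
from h import *
from scipy.optimize import least_squares
S,D=load('s1.png'),load('d1.png')
np.set_printoptions(precision=4,suppress=True)
sp=[(300.75,154),(370,162.5),(371.25,234.5),(289.25,221.75)]; dp=[(328.5,272.75),(241.6,273.6),(253.7,187.5),(330.4,186.7)]
loc=[(-.091,.141),(.131,.141),(.131,-.141),(-.091,-.141)]
def res(p,use=(1,1)):
    c,s=np.cos(p[2]),np.sin(p[2]); o=[]
    for (x,y),a,b in zip(loc,sp,dp):
        w=[p[0]+c*x-s*y,p[1]+s*x+c*y,.055]
        if use[0]:o.append(proj(S,w)-a)
        if use[1]:o.append(proj(D,w)-b)
    return np.ravel(o)
for use in((1,1),(1,0),(0,1)):
    r=least_squares(res,[.6,.1,.84],args=(use,)); print(r.x[:2],np.degrees(r.x[2]),r.fun.round(1))
ya=np.radians(-16.5); g=np.array([.514,-.282]); p=g+.01*np.array([np.cos(ya),np.sin(ya)])
print(p); goto([*p,.12],-16.5)
E
```

```text
[0.533  0.0405] 48.059862464958094 [-50.4  -8.9 -45.2  -1.1 -51.9  -9.3 -46.3   1.8 -58.2 -13.1 -55.5   1.1
 -56.5 -11.5 -55.4  -1.1]
[0.6504 0.1508] 46.52904553863903 [-0.8 -0.6  0.3  0.6  1.1  0.3 -0.7 -0.5]
[ 0.4357 -0.0551] 41.05557489708568 [ 2.4  3.3  1.2 -3.2 -2.2 -2.7 -2.   2.4]
[ 0.5236 -0.2848]
t 0.1 tcp [ 0.3024 -0.6028  0.2411] yaw 26.63 tiltz [-0.0006  0.002  -1.    ] F [ 0.62 -0.71 -0.39] op 85.5
offset [ 0.3402 -0.1849  0.1216] twist 43.13
```

```bash
python3 - <<'E'
from h import *
from scipy.optimize import least_squares
S,D=load('s1.png'),load('d1.png')
np.set_printoptions(precision=4,suppress=True)
sp=[(300.75,154),(370,162.5),(371.25,234.5),(289.25,221.75)]; dp=[(218.5,272.75),(131.6,273.6),(143.7,187.5),(220.4,186.7)]
loc=[(-.091,.141),(.131,.141),(.131,-.141),(-.091,-.141)]
def res(p,use=(1,1)):
    c,s=np.cos(p[2]),np.sin(p[2]); o=[]
    for (x,y),a,b in zip(loc,sp,dp):
        w=[p[0]+c*x-s*y,p[1]+s*x+c*y,.055]
        if use[0]:o.append(proj(S,w)-a)
        if use[1]:o.append(proj(D,w)-b)
    return np.ravel(o)
for use in((1,1),(1,0),(0,1)):
    r=least_squares(res,[.6,.1,.84],args=(use,)); print(r.x[:2],np.degrees(r.x[2]),r.fun.round(1))
E
```

```text
[0.6479 0.1528] 46.680691031467106 [-0.9 -1.3 -0.  -1.2  0.  -0.2 -1.1 -0.1  1.1 -0.8  0.3 -0.5 -0.5 -1.4
  0.4 -1.2]
[0.6504 0.1508] 46.52904553863903 [-0.8 -0.6  0.3  0.6  1.1  0.3 -0.7 -0.5]
[0.6458 0.1539] 46.78160378143479 [ 0.3 -0.5 -0.9  0.7  0.3  0.2  0.5 -0.6]
```

Emit:
{"op": "step_arm", "data": {"motion": [{"offset": [0.04, -0.022, 0.0], "twist": 5}, {"offset": [0.08, -0.044, 0.0], "twist": 11}, {"offset": [0.12, -0.066, 0.0], "twist": 17}, {"offset": [0.16, -0.088, 0.01], "twist": 23}, {"offset": [0.2, -0.11, 0.02], "twist": 29}, {"offset": [0.24, -0.132, 0.035], "twist": 34}, {"offset": [0.28, -0.154, 0.05], "twist": 39}, {"offset": [0.32, -0.176, 0.06], "twist": 43}, {"offset": [0.34, -0.185, 0.07], "twist": 43}, {"offset": [0.34, -0.185, 0.07], "twist": 43}, {"offset": [0.34, -0.185, 0.07], "twist": 43}]}}

```text
time: 1.2
eef_pos: [0.5234, -0.2852, 0.1718]
tcp_rot: [0.99, -0.142, -0.001, -0.0]
contact_force: [-1.1, -0.1, 0.5]
opening: 0.999
finger_force: 0.0
```

```bash
python3 - <<'E'
from h import *
np.set_printoptions(precision=4,suppress=True)
im,c=snap('wrist','w1.png')
ya=np.radians(-16.5);e=np.array([np.cos(ya),np.sin(ya)]);n=np.array([-e[1],e[0]]);g=np.array([.514,-.282])
for x,y,z in[(-.045,.008,.03),(.045,.008,.03),(.045,-.008,.03),(-.045,-.008,.03),(.17,.007,.002),(.17,-.007,.002)]:
    p=proj(c,[*(g+e*x+n*y),z]); print(p); cv2.circle(im,tuple(int(round(v)) for v in p),2,(0,0,255),1)
cv2.imwrite('pics/w1b.png',cv2.resize(im,(800,600),interpolation=2))
print(np.round(c['cam_to_world'],3))
E
```

```text
[247.1546 240.009 ]
[246.4476 140.4374]
[266.0742 140.5066]
[264.9003 240.0654]
[247.6261 -29.0713]
[265.8904 -28.9958]
[[-0.281  0.909  0.309  0.602]
 [-0.96  -0.266 -0.091 -0.309]
 [-0.    -0.322  0.947  0.303]
 [ 0.     0.     0.     1.   ]]
```

View pics/w1b.png

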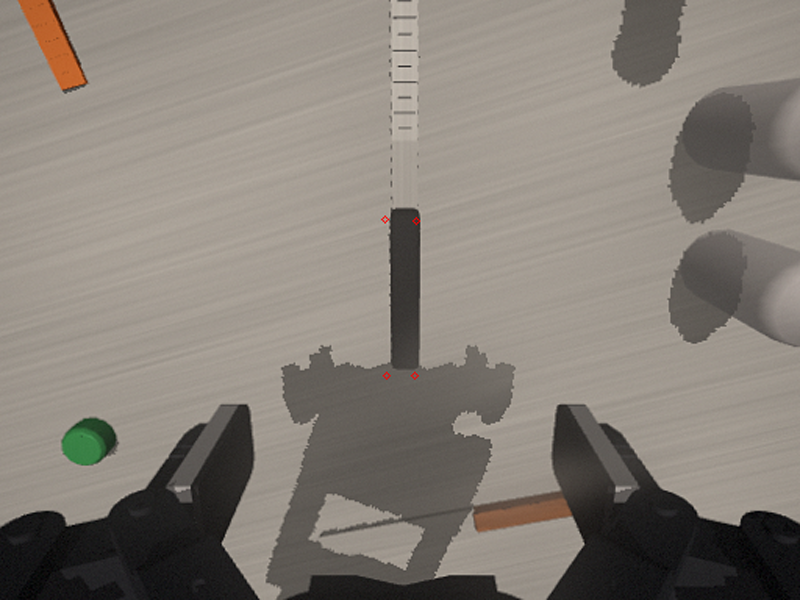

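The wrist view shows the handle at (391..419, 209..369) with the blade straight up the image. That is about 5 mm forward and 2 mm right of my estimate, and the yaw matches. I'll descend and grasp at about x +10 on the handle.

Emit:
{"op": "step_arm", "data": {"motion": [{"offset": [0.005, 0.0015, 0.04], "twist": 0}, {"offset": [0.005, 0.0015, 0.08], "twist": 0}, {"offset": [0.005, 0.0015, 0.115], "twist": 0}, {"offset": [0.005, 0.0015, 0.14], "twist": 0}, {"offset": [0.005, 0.0015, 0.15], "twist": 0}, {"offset": [0.005, 0.0015, 0.155], "twist": 0}, {"offset": [0.005, 0.0015, 0.155], "twist": 0}, {"offset": [0.005, 0.0015, 0.155], "twist": 0}], "gripper": 0.05}}

```text
time: 2.05
eef_pos: [0.529, -0.2896, 0.0192]
tcp_rot: [0.99, -0.143, 0.001, 0.001]
contact_force: [-0.3, -0.1, 0.0]
opening: 0.584
finger_force: 0.0
```

Emit:
{"op": "step_arm", "data": {"motion": [{"offset": [0, 0, 0], "twist": 0}, {"offset": [0, 0, 0], "twist": 0}, {"offset": [0, 0, 0], "twist": 0}, {"offset": [0, 0, 0], "twist": 0}, {"offset": [0, 0, 0], "twist": 0}, {"offset": [0, 0, 0], "twist": 0}, {"offset": [0, 0, 0], "twist": 0}, {"offset": [0, 0, 0], "twist": 0}], "gripper": 0.0, "grip_force": 70}}

```text
time: 2.85
eef_pos: [0.5288, -0.289, 0.0186]
tcp_rot: [0.99, -0.142, 0.001, 0.001]
contact_force: [-0.2, 0.4, 5.5]
opening: 0.172
finger_force: 71.3
```

Emit:
{"op": "step_arm", "data": {"motion": [{"offset": [0, 0, -0.01], "twist": 0}, {"offset": [0, 0, -0.03], "twist": 0}, {"offset": [0, 0, -0.06], "twist": 0}, {"offset": [0, 0, -0.1], "twist": 0}, {"offset": [0, 0, -0.12], "twist": 0}, {"offset": [0, 0, -0.12], "twist": 0}, {"offset": [0, 0, -0.12], "twist": 0}, {"offset": [0, 0, -0.12], "twist": 0}]}}

```text
time: 3.65
eef_pos: [0.5266, -0.2873, 0.1347]
tcp_rot: [0.99, -0.142, -0.002, -0.001]
contact_force: [-0.2, 0.4, -2.3]
opening: 0.173
finger_force: 70.5
```

```bash
python3 - <<'E'
from h import *
np.set_printoptions(precision=4,suppress=True)
s=ctrl.get_state(); im,c=snap('wrist','w2.png'); print(s['contact_force'],s['wrist_torque'],s['opening'])
cv2.imwrite('pics/w2b.png',cv2.resize(im,(800,600),interpolation=2))
b=np.array([.648,.1525]); ya=np.radians(46.65); e=np.array([np.cos(ya),np.sin(ya)])
# tip at bed x=-60 => grip -230, tcp ~ -220
goto([*(b-.22*e),.125],46.65)
E
```

```text
[-0.1556  0.3511 -2.3016] [-0.0058  0.0971  0.0579] 0.17255427441301388
t 3.7 tcp [ 0.5266 -0.2874  0.1346] yaw -16.37 tiltz [-0.0039  0.0031 -1.    ] F [ 0.46  0.28 -2.28] op 14.8
offset [-0.1073 -0.2602  0.0106] twist -63.02
```

View pics/w2b.png

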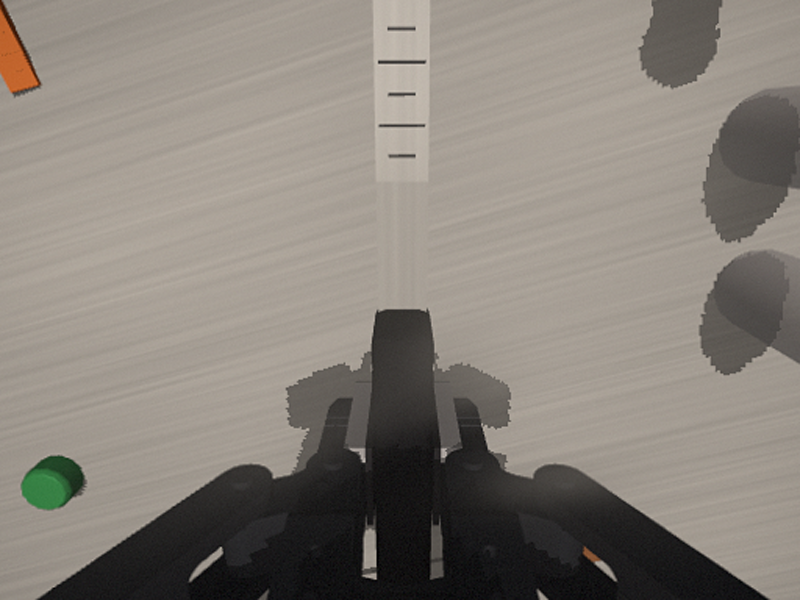

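The wrist view shows the handle held: front top edge at (403,310) and taper start at (401,181), in line with the tool. I'll locate it in the tool frame.

```bash
python3 - <<'E'
from h import *
np.set_printoptions(precision=4,suppress=True)
c=load('w2.png'); s=ctrl.get_state(); M=R.from_quat(s['tcp_rot']).as_matrix(); T=np.array(c['cam_to_world'])
for nm,u,v,h in[('front L',376,310,.03),('front R',430,310,.03),('taper L',376,181,.008),('taper R',428,181,.008),('top L',374,2,.0065),('top R',430,2,.0065)]:
    o,r=ray(c,u*.64,v*.64); o=M.T@(o-s['eef_pos']); r=M.T@r; z=.0186-h
    print(nm,o+r*(z-o[2])/r[2])
S,D=load('s1.png'),load('d1.png')
for nm,p in [('vialD',onz(D,382*.64,515*.64,0)),('vialS',onz(S,446*.64,222*.64,0)),('capS',onz(S,365*.64,298*.64,0)),('capS2',onz(S,348*.64,268*.64,0)),('orangeS',onz(S,380*.64,390*.64,0.01))]: print(nm,p)
E
```

```text
front L [ 0.0395 -0.0057 -0.0114]
front R [ 0.0395  0.0074 -0.0114]
taper L [ 0.068  -0.0063  0.0106]
taper R [0.068  0.0075 0.0106]
top L [ 0.1098 -0.0061  0.0121]
top R [0.1098 0.0073 0.0121]
vialD [0.3436 0.2275 0.    ]
vialS [ 0.3635  0.2168 -0.    ]
capS [ 0.4701 -0.0582  0.    ]
capS2 [ 0.3777 -0.0455  0.    ]
orangeS [ 0.6771 -0.1485  0.01  ]
```

Emit:
{"op": "step_arm", "data": {"motion": [{"offset": [-0.01, -0.025, 0], "twist": -6}, {"offset": [-0.021, -0.052, 0], "twist": -12}, {"offset": [-0.034, -0.082, 0], "twist": -19}, {"offset": [-0.047, -0.114, 0], "twist": -26}, {"offset": [-0.06, -0.146, 0], "twist": -33}, {"offset": [-0.073, -0.178, 0], "twist": -40}, {"offset": [-0.086, -0.21, 0], "twist": -47}, {"offset": [-0.098, -0.238, 0], "twist": -54}, {"offset": [-0.107, -0.26, 0], "twist": -60}, {"offset": [-0.107, -0.26, 0], "twist": -63}, {"offset": [-0.107, -0.26, 0], "twist": -63}, {"offset": [-0.107, -0.26, 0], "twist": -63}]}}

```text
time: 4.9
eef_pos: [0.498, -0.0088, 0.1363]
tcp_rot: [0.919, 0.395, -0.001, -0.001]
contact_force: [-0.2, -0.8, -1.0]
opening: 0.171
finger_force: 70.4
```

```bash
python3 - <<'E'
from h import *
np.set_printoptions(precision=4,suppress=True)
im,c=snap('wrist','w3.png')
b=np.array([.648,.1525]); ya=np.radians(46.65); e=np.array([np.cos(ya),np.sin(ya)]); n=np.array([-e[1],e[0]])
goto([*(b-.204*e+.0006*n),.086],46.65)
for x,y,z in[(-.091,.141,0),(-.091,-.141,0),(-.0315,0,.022),(-.0315,.132,.022),(-.0315,-.132,.022),(-.0315,.132,.062),(-.0315,-.132,.062),(-.091,0,0)]:
    p=proj(c,[*(b+e*x+n*y),.055+z]); print(p*1.5625); cv2.circle(im,tuple(int(round(v)) for v in p),2,(0,0,255),1)
cv2.imwrite('pics/w3b.png',cv2.resize(im,(800,600),interpolation=2))
E
```

```text
t 4.95 tcp [ 0.4982 -0.0091  0.1365] yaw 46.54 tiltz [-0.0015  0.0002 -1.    ] F [-0.15  0.12 -0.3 ] op 14.9
offset [ 0.0164 -0.0026  0.0505] twist -0.11
[ -9.1168 -23.617 ]
[804.5465 -25.4766]
[ 394.9985 -299.1945]
[-102.382  -309.4764]
[ 894.0934 -312.8653]
[-300.9782 -482.1288]
[1087.6083 -487.5487]
[397.0998 -19.9371]
```

View pics/w3b.png

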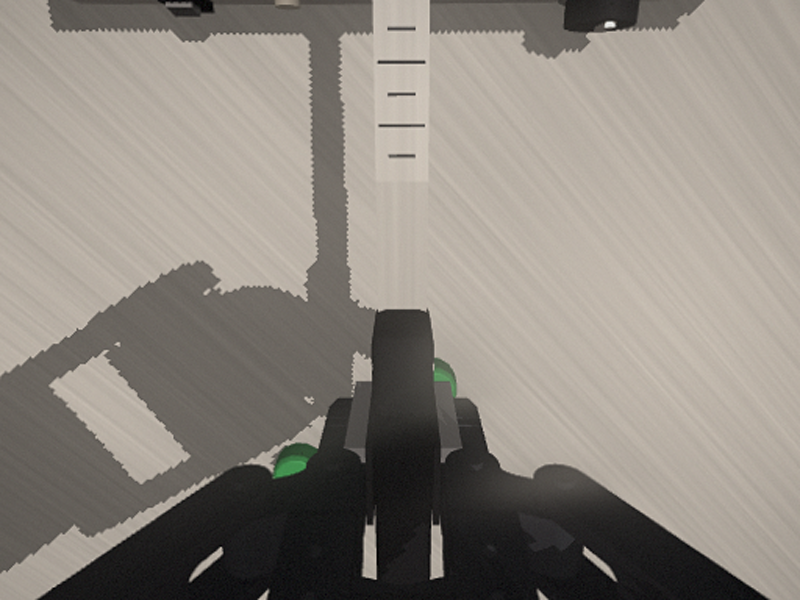

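Emit:
{"op": "step_arm", "data": {"motion": [{"offset": [0.008, -0.001, 0.015], "twist": 0}, {"offset": [0.016, -0.0025, 0.03], "twist": 0}, {"offset": [0.016, -0.0025, 0.042], "twist": 0}, {"offset": [0.016, -0.0025, 0.05], "twist": 0}, {"offset": [0.016, -0.0025, 0.05], "twist": 0}, {"offset": [0.016, -0.0025, 0.05], "twist": 0}]}}

```text
time: 5.55
eef_pos: [0.5078, 0.0041, 0.0874]
tcp_rot: [0.918, 0.395, -0.0, 0.0]
contact_force: [-1.2, -0.5, -1.5]
opening: 0.174
finger_force: 70.4
```

```bash
python3 - <<'E'
from h import *
np.set_printoptions(precision=4,suppress=True)
b=np.array([.648,.1525]); ya=np.radians(46.65); e=np.array([np.cos(ya),np.sin(ya)]); n=np.array([-e[1],e[0]])
goto([*(b-.204*e+.0006*n),.0736],46.65)
tiles=[]
for nm,w,h in(('scene',100,150),('side',100,150),('wrist',512,384)):
    im,c=snap(nm,nm+'4.png')
    t=proj(c,[*(b-.045*e),.065]); print(nm,'tip pred',t)
    for y in(-.141,.141): print(proj(c,[*(b-.091*e+n*y),.055]))
    if nm!='wrist':
        x0,y0=[int(v) for v in t-50]; x0=max(x0,0); tiles.append(cv2.resize(im[y0:y0+100,x0:x0+100],(400,400),interpolation=2)); print('crop',x0,y0)
    else:
        W=cv2.resize(im[:200],(512,200))
        W=cv2.resize(im[0:100],(800,156),interpolation=2)
cv2.imwrite('pics/m4.png',np.vstack([np.hstack(tiles),W]))
E
```

```text
t 5.55 tcp [0.5078 0.0041 0.0874] yaw 46.59 tiltz [-0.0001 -0.0001 -1.    ] F [-1.18 -0.52 -1.55] op 14.8
offset [ 0.0001 -0.0005  0.0138] twist -0.06
scene tip pred [310.6336 183.6199]
[288.686 220.446]
[299.819  152.7862]
crop 260 133
side tip pred [202.4527 223.7434]
[220.8347 185.4333]
[218.4841 271.4411]
crop 152 173
wrist tip pred [ 256.0742 -152.7206]
[590.5263  -1.5845]
[-78.1565  -1.0625]
```

View pics/m4.png

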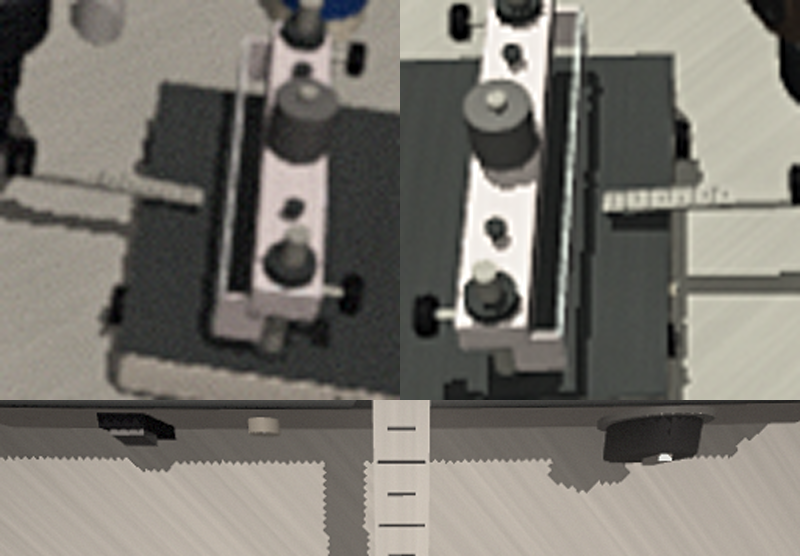

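The tip is at crop (204,198) in the scene view and (204,202) in the side view. Both are within 1 px of the prediction, and the blade points at the magnet and jaw middle. Now I'll lower it onto the bed gently.

Emit:
{"op": "step_arm", "data": {"motion": [{"offset": [0, 0, 0.005], "twist": 0}, {"offset": [0, 0, 0.01], "twist": 0}, {"offset": [0, 0, 0.012], "twist": 0}, {"offset": [0, 0, 0.012], "twist": 0}, {"offset": [0, 0, 0.012], "twist": 0}]}}

```text
time: 6.2
eef_pos: [0.5077, 0.0046, 0.0752]
tcp_rot: [0.918, 0.396, -0.0, -0.0]
contact_force: [-0.1, -0.8, -1.8]
opening: 0.175
finger_force: 70.4
```

Emit:
{"op": "step_arm", "data": {"motion": [{"offset": [0, 0, 0.0005], "twist": 0}, {"offset": [0, 0, 0.001], "twist": 0}, {"offset": [0, 0, 0.001], "twist": 0}]}}

```text
time: 6.5
eef_pos: [0.5078, 0.0045, 0.0744]
tcp_rot: [0.918, 0.396, 0.0, 0.0]
contact_force: [-1.0, 0.3, -2.2]
opening: 0.167
finger_force: 70.4
```

Emit:
{"op": "step_arm", "data": {"motion": [{"offset": [0, 0, 0.0005], "twist": 0}, {"offset": [0, 0, 0.001], "twist": 0}, {"offset": [0, 0, 0.001], "twist": 0}]}}

```text
time: 6.8
eef_pos: [0.508, 0.0045, 0.0736]
tcp_rot: [0.918, 0.396, 0.0, 0.0]
contact_force: [-0.6, 0.4, -0.6]
opening: 0.173
finger_force: 70.6
```

Emit:
{"op": "step_arm", "data": {"motion": [{"offset": [0, 0, 0.0005], "twist": 0}, {"offset": [0, 0, 0.0005], "twist": 0}, {"offset": [0, 0, 0.0005], "twist": 0}]}}

```text
time: 7.1
eef_pos: [0.5081, 0.0045, 0.0732]
tcp_rot: [0.918, 0.396, 0.0, 0.0]
contact_force: [-0.1, -0.0, 2.2]
opening: 0.172
finger_force: 70.7
```

Emit:
{"op": "step_arm", "data": {"motion": [{"offset": [0, 0, 0.0005], "twist": 0}, {"offset": [0, 0, 0.0005], "twist": 0}, {"offset": [0, 0, 0.0005], "twist": 0}]}}

```text
time: 7.4
eef_pos: [0.5082, 0.0045, 0.0727]
tcp_rot: [0.918, 0.396, 0.0, 0.0]
contact_force: [0.1, -0.1, 3.0]
opening: 0.168
finger_force: 71.0
```

Emit:
{"op": "step_arm", "data": {"motion": [{"offset": [0, 0, -0.0005], "twist": 0}, {"offset": [0.003, 0, -0.0005], "twist": 0}, {"offset": [0.006, 0, -0.0005], "twist": 0}, {"offset": [0.01, 0, -0.0005], "twist": 0}, {"offset": [0.014, 0, -0.0005], "twist": 0}, {"offset": [0.018, 0, -0.0005], "twist": 0}, {"offset": [0.022, 0, -0.0005], "twist": 0}, {"offset": [0.026, 0, -0.0005], "twist": 0}, {"offset": [0.03, 0, -0.0005], "twist": 0}]}}

```text
time: 8.3
eef_pos: [0.5288, 0.0265, 0.073]
tcp_rot: [0.918, 0.396, 0.0, 0.0]
contact_force: [-0.4, -1.2, 4.8]
opening: 0.168
finger_force: 71.1
```

```bash
cat >> h.py <<'E'
b=np.array([.648,.1525]); ya=np.radians(46.65); e=np.array([np.cos(ya),np.sin(ya)]); n=np.array([-e[1],e[0]])
def feel(k=5):
    L=[]
    for i in range(k):
        s=ctrl.get_state(); L.append([*s['contact_force'],*s['wrist_torque']]); ctrl.read_camera('wrist')
    m=np.mean(L,0); d=s['eef_pos'][:2]-b; M=R.from_quat(s['tcp_rot']).as_matrix()
    print('t',s['time'],'bedx',(d@e).round(4),'y',(d@n).round(4),'tip~',(d@e+.159).round(4),'z',s['eef_pos'][2].round(4),'yaw',np.degrees(np.arctan2(M[1,0],M[0,0])).round(2),'tilt e,n',(M[:2,2]@e).round(4),(M[:2,2]@n).round(4))
    print('F e,n,z',(m[:2]@e).round(2),(m[:2]@n).round(2),m[2].round(2),'std',np.std(L,0)[:3].round(2),'tau n',(m[3:5]@n).round(3),'tz',m[5].round(3))
E
python3 - <<'E'
from h import *
feel()
im,c=snap('wrist','w5.png')
g=cv2.GaussianBlur(cv2.cvtColor(im,cv2.COLOR_BGR2GRAY),(3,3),0).astype(int)
print([proj(c,[*(b-.091*e+n*y),.055]).round(1).tolist() for y in(-.08,.08)])
for u in(100,130,160,190,320,350,380,410): 
    d=np.diff(g[:80,u]); print(u,np.argsort(-abs(d))[:3],g[:60:4,u].tolist())
E
```

```text
t 8.5 bedx -0.1733 y 0.0003 tip~ -0.0143 z 0.073 yaw 46.62 tilt e,n 0.0014 -0.0006
F e,n,z 0.6 -0.32 3.38 std [0.82 0.7  0.77] tau n -0.492 tz -0.016
[[449.7, 76.9], [65.8, 77.2]]
100 [78 77 76] [80, 80, 80, 82, 81, 81, 84, 81, 83, 83, 79, 82, 82, 82, 83]
130 [78 76 75] [79, 80, 79, 82, 83, 82, 84, 81, 83, 84, 80, 83, 82, 85, 83]
160 [78 76 77] [79, 80, 79, 82, 82, 82, 84, 83, 84, 83, 81, 83, 84, 83, 84]
190 [78 76 75] [80, 80, 80, 84, 81, 82, 85, 83, 85, 83, 83, 83, 84, 83, 84]
320 [78 77 75] [81, 81, 84, 84, 83, 83, 84, 85, 86, 84, 84, 86, 84, 87, 88]
350 [78 77 75] [79, 79, 81, 81, 81, 82, 82, 84, 84, 83, 83, 83, 84, 84, 88]
380 [77 78 75] [78, 79, 81, 80, 80, 81, 81, 81, 83, 81, 82, 83, 83, 82, 86]
410 [77 75 74] [77, 79, 80, 78, 78, 80, 81, 81, 82, 80, 81, 82, 82, 82, 85]
```

Emit:
{"op": "step_arm", "data": {"motion": [{"offset": [0.003, 0, -0.0002], "twist": 0}, {"offset": [0.007, 0, -0.0003], "twist": 0}, {"offset": [0.011, 0, -0.0003], "twist": 0}, {"offset": [0.015, 0, -0.0003], "twist": 0}, {"offset": [0.019, 0, -0.0003], "twist": 0}, {"offset": [0.023, 0, -0.0003], "twist": 0}, {"offset": [0.027, 0, -0.0003], "twist": 0}, {"offset": [0.03, 0, -0.0003], "twist": 0}, {"offset": [0.032, 0, -0.0003], "twist": 0}, {"offset": [0.033, 0, -0.0003], "twist": 0}, {"offset": [0.034, 0, -0.0003], "twist": 0}]}}

```text
time: 9.7
eef_pos: [0.552, 0.0512, 0.0734]
tcp_rot: [0.918, 0.396, -0.0, 0.0]
contact_force: [-0.9, -0.7, 5.8]
opening: 0.174
finger_force: 71.4
```

```bash
python3 -c "
from h import *
feel()"
```

```text
t 9.9 bedx -0.1395 y 0.0002 tip~ 0.0195 z 0.0734 yaw 46.65 tilt e,n 0.0001 -0.0004
F e,n,z -1.17 0.49 5.76 std [0.44 0.29 0.66] tau n -0.076 tz 0.015
```

Emit:
{"op": "step_arm", "data": {"motion": [{"offset": [0.0005, 0, -0.0005], "twist": 0}, {"offset": [0.001, 0, -0.0006], "twist": 0}, {"offset": [0.0015, 0, -0.0006], "twist": 0}, {"offset": [0.002, 0, -0.0006], "twist": 0}]}}

```text
time: 10.35
eef_pos: [0.5529, 0.0526, 0.0735]
tcp_rot: [0.918, 0.396, -0.0, -0.0]
contact_force: [-0.1, -1.4, 3.8]
opening: 0.172
finger_force: 71.2
```

```bash
python3 -c "
from h import *
feel()"
```

```text
t 10.55 bedx -0.1379 y 0.0006 tip~ 0.0211 z 0.0735 yaw 46.63 tilt e,n -0.0001 0.0004
F e,n,z -0.96 -0.1 3.47 std [0.32 0.5  0.26] tau n -0.034 tz 0.007
```

Emit:
{"op": "step_arm", "data": {"motion": [{"offset": [0.001, 0, 0], "twist": 0}, {"offset": [0.002, 0, 0], "twist": 0}, {"offset": [0.003, 0, 0], "twist": 0}, {"offset": [0.004, 0, 0], "twist": 0}]}}

```text
time: 11.0
eef_pos: [0.5557, 0.0555, 0.0736]
tcp_rot: [0.918, 0.396, -0.0, -0.0]
contact_force: [-0.1, -0.3, 2.4]
opening: 0.169
finger_force: 71.1
```

```bash
python3 -c "
from h import *
feel()"
```

```text
t 11.2 bedx -0.1337 y 0.0005 tip~ 0.0253 z 0.0736 yaw 46.63 tilt e,n 0.0003 0.0001
F e,n,z -0.32 -0.05 1.79 std [0.22 0.79 0.52] tau n -0.053 tz 0.016
```

Emit:
{"op": "step_arm", "data": {"motion": [{"offset": [0.001, 0, 0], "twist": 0}, {"offset": [0.002, 0, 0], "twist": 0}, {"offset": [0.003, 0, 0], "twist": 0}, {"offset": [0.003, 0, 0], "twist": 0}]}}

```text
time: 11.65
eef_pos: [0.5579, 0.0577, 0.0736]
tcp_rot: [0.918, 0.396, -0.0, -0.0]
contact_force: [0.1, -0.7, 1.9]
opening: 0.172
finger_force: 71.0
```

Emit:
{"op": "step_arm", "data": {"motion": [{"offset": [0.001, 0, 0], "twist": 0}, {"offset": [0.002, 0, 0], "twist": 0}, {"offset": [0.003, 0, 0], "twist": 0}, {"offset": [0.003, 0, 0], "twist": 0}]}}

```text
time: 12.05
eef_pos: [0.56, 0.0599, 0.0736]
tcp_rot: [0.918, 0.396, 0.0, -0.0]
contact_force: [-0.7, -0.3, 0.9]
opening: 0.171
finger_force: 70.9
```

```bash
python3 -c "
from h import *
feel()"
```

```text
t 12.25 bedx -0.1277 y 0.0005 tip~ 0.0313 z 0.0736 yaw 46.63 tilt e,n 0.0004 0.0001
F e,n,z 0.1 -0.16 0.49 std [0.51 0.17 0.49] tau n -0.124 tz -0.014
```

Emit:
{"op": "step_arm", "data": {"motion": [{"offset": [0.001, 0, 0.0002], "twist": 0}, {"offset": [0.002, 0, 0.0002], "twist": 0}, {"offset": [0.003, 0, 0.0002], "twist": 0}, {"offset": [0.003, 0, 0.0002], "twist": 0}]}}

```text
time: 12.7
eef_pos: [0.5622, 0.062, 0.0736]
tcp_rot: [0.918, 0.396, 0.0, 0.0]
contact_force: [0.3, -1.0, 1.8]
opening: 0.169
finger_force: 70.9
```

Emit:
{"op": "step_arm", "data": {"motion": [{"offset": [0.001, 0, 0.0001], "twist": 0}, {"offset": [0.002, 0, 0.0001], "twist": 0}, {"offset": [0.003, 0, 0.0001], "twist": 0}, {"offset": [0.003, 0, 0.0001], "twist": 0}]}}

```text
time: 13.1
eef_pos: [0.5643, 0.0642, 0.0736]
tcp_rot: [0.918, 0.396, 0.0, 0.0]
contact_force: [0.3, 1.0, 2.2]
opening: 0.174
finger_force: 71.0
```

```bash
python3 -c "
from h import *
feel()"
```

```text
t 13.3 bedx -0.1216 y 0.0003 tip~ 0.0374 z 0.0736 yaw 46.63 tilt e,n 0.0007 -0.0004
F e,n,z 0.12 -0.1 2.37 std [0.09 0.68 0.22] tau n -0.079 tz -0.004
```

Emit:
{"op": "step_arm", "data": {"motion": [{"offset": [0.001, 0, 0], "twist": 0}, {"offset": [0.002, 0, 0], "twist": 0}, {"offset": [0.003, 0, 0], "twist": 0}, {"offset": [0.003, 0, 0], "twist": 0}]}}

```text
time: 13.75
eef_pos: [0.5663, 0.0664, 0.0736]
tcp_rot: [0.918, 0.396, 0.0, 0.0]
contact_force: [-0.6, -0.6, 3.3]
opening: 0.167
finger_force: 71.0
```

Emit:
{"op": "step_arm", "data": {"motion": [{"offset": [0.001, 0, 0], "twist": 0}, {"offset": [0.002, 0, 0], "twist": 0}, {"offset": [0.003, 0, 0], "twist": 0}, {"offset": [0.003, 0, 0], "twist": 0}]}}

```text
time: 14.15
eef_pos: [0.5683, 0.0685, 0.0736]
tcp_rot: [0.918, 0.396, 0.0, 0.0]
contact_force: [-0.7, -1.3, 5.1]
opening: 0.17
finger_force: 71.2
```

```bash
python3 -c "
from h import *
feel()"
```

```text
t 14.35 bedx -0.1158 y 0.0002 tip~ 0.0432 z 0.0736 yaw 46.64 tilt e,n 0.0001 -0.0003
F e,n,z -1.78 0.13 5.1 std [0.31 0.25 0.17] tau n 0.16 tz 0.02
```

Emit:
{"op": "step_arm", "data": {"motion": [{"offset": [0, 0, -0.0003], "twist": 0}, {"offset": [0, 0, -0.0004], "twist": 0}, {"offset": [0.001, 0, -0.0004], "twist": 0}, {"offset": [0.001, 0, -0.0004], "twist": 0}]}}

```text
time: 14.8
eef_pos: [0.5686, 0.0692, 0.0736]
tcp_rot: [0.918, 0.396, -0.0, -0.0]
contact_force: [-1.0, -1.5, 3.9]
opening: 0.173
finger_force: 71.1
```

```bash
python3 -c "
from h import *
feel()"
```

```text
t 15.0 bedx -0.1151 y 0.0005 tip~ 0.0439 z 0.0736 yaw 46.63 tilt e,n -0.0005 0.0003
F e,n,z -2.05 -0.47 3.09 std [0.25 0.45 0.44] tau n 0.196 tz -0.007
```

Emit:
{"op": "step_arm", "data": {"motion": [{"offset": [0.0005, 0, -0.0002], "twist": 0}, {"offset": [0.001, 0, -0.0003], "twist": 0}, {"offset": [0.001, 0, -0.0003], "twist": 0}]}}

```text
time: 15.35
eef_pos: [0.569, 0.0699, 0.0737]
tcp_rot: [0.918, 0.396, -0.001, -0.0]
contact_force: [-2.4, -3.0, 1.8]
opening: 0.171
finger_force: 70.9
```

```bash
python3 -c "
from h import *
feel()"
```

```text
t 15.55 bedx -0.1143 y 0.0007 tip~ 0.0447 z 0.0737 yaw 46.63 tilt e,n -0.0009 0.0009
F e,n,z -3.38 -0.44 1.4 std [0.47 0.25 0.55] tau n 0.398 tz -0.027
```

Emit:
{"op": "step_arm", "data": {"motion": [{"offset": [0.0005, 0, 0], "twist": 0}, {"offset": [0.001, 0, 0], "twist": 0}, {"offset": [0.001, 0, 0], "twist": 0}]}}

```text
time: 15.9
eef_pos: [0.5696, 0.0706, 0.0737]
tcp_rot: [0.918, 0.396, -0.001, -0.0]
contact_force: [-2.7, -4.0, -0.2]
opening: 0.17
finger_force: 70.7
```

```bash
python3 -c "
from h import *
feel()"
```

```text
t 16.1 bedx -0.1132 y 0.0008 tip~ 0.0458 z 0.0737 yaw 46.64 tilt e,n -0.0009 0.001
F e,n,z -4.34 0.15 -0.67 std [0.39 0.54 0.37] tau n 0.626 tz -0.012
```

Drag is about 4.3 N, so it's snug, but the pitch moment of 0.6 N m suggests the blade sits slightly nose-up in the grip. I'll ease the grip so it can settle flat.

Emit:
{"op": "step_arm", "data": {"motion": [{"offset": [0, 0, 0], "twist": 0}, {"offset": [0, 0, 0], "twist": 0}, {"offset": [0, 0, 0], "twist": 0}], "grip_force": 25}}

```text
time: 16.45
eef_pos: [0.5699, 0.0708, 0.0738]
tcp_rot: [0.918, 0.396, -0.0, -0.0]
contact_force: [-2.8, -3.6, -1.8]
opening: 0.172
finger_force: 70.4
```

```bash
python3 -c "
from h import *
feel()"
```

```text
t 16.65 bedx -0.1131 y 0.0007 tip~ 0.0459 z 0.0739 yaw 46.64 tilt e,n -0.0005 0.0006
F e,n,z -4.49 0.13 -2.18 std [0.38 0.39 0.28] tau n 0.667 tz 0.043
```

Emit:
{"op": "step_arm", "data": {"motion": [{"offset": [0, 0, 0], "twist": 0}, {"offset": [0, 0, 0], "twist": 0}, {"offset": [0, 0, 0], "twist": 0}], "gripper": 0.0, "grip_force": 25}}

```text
time: 17.0
eef_pos: [0.57, 0.0707, 0.074]
tcp_rot: [0.918, 0.396, -0.0, -0.0]
contact_force: [-3.7, -3.0, -3.1]
opening: 0.17
finger_force: 70.3
```

```bash
python3 -c "
from h import *
feel()
print(ctrl.get_state()['finger_force'])"
```

```text
t 17.2 bedx -0.113 y 0.0005 tip~ 0.046 z 0.074 yaw 46.64 tilt e,n -0.0003 0.0004
F e,n,z -4.6 0.73 -2.7 std [0.56 0.29 0.69] tau n 0.728 tz 0.097
70.25909185409546
```

The moment fits a wrist-referenced lever of about 0.14 m times the drag, so the blade is flat after all. The servo has crept up about 0.3 mm, so I'll relieve that lift and hold.

Emit:
{"op": "step_arm", "data": {"motion": [{"offset": [-0.0002, 0, 0.0002], "twist": 0}, {"offset": [-0.0002, 0, 0.0004], "twist": 0}, {"offset": [-0.0002, 0, 0.0004], "twist": 0}, {"offset": [-0.0002, 0, 0.0004], "twist": 0}, {"offset": [-0.0002, 0, 0.0004], "twist": 0}], "gripper": 0.0, "grip_force": 70}}

```text
time: 17.75
eef_pos: [0.5701, 0.0706, 0.0738]
tcp_rot: [0.918, 0.396, 0.0, -0.0]
contact_force: [-3.9, -0.8, -1.9]
opening: 0.172
finger_force: 70.3
```

```bash
python3 -c "
from h import *
feel(); feel(10)"
```

```text
t 17.95 bedx -0.113 y 0.0004 tip~ 0.046 z 0.0738 yaw 46.63 tilt e,n 0.0002 -0.0
F e,n,z -3.69 1.59 -2.56 std [0.45 0.68 0.31] tau n 0.53 tz 0.168
t 18.45 bedx -0.113 y 0.0004 tip~ 0.046 z 0.0737 yaw 46.63 tilt e,n 0.0003 -0.0
F e,n,z -3.17 1.27 -2.16 std [0.48 0.57 0.42] tau n 0.461 tz 0.155
```

Emit:
{"op": "step_arm", "data": {"motion": [{"offset": [0.0002, 0, 0.0002], "twist": 0}, {"offset": [0.0004, 0, 0.0003], "twist": 0}, {"offset": [0.0004, 0, 0.0003], "twist": 0}, {"offset": [0.0004, 0, 0.0003], "twist": 0}, {"offset": [0.0004, 0, 0.0003], "twist": 0}]}}

```text
time: 19.0
eef_pos: [0.5705, 0.0707, 0.0737]
tcp_rot: [0.918, 0.396, 0.0, 0.0]
contact_force: [-4.8, -2.2, 0.6]
opening: 0.173
finger_force: 70.6
```

```bash
python3 - <<'E'
from h import *
feel(); feel(10); feel(10)
t=[]
for nm in('scene','side'):
    im,c=snap(nm,nm+'6.png'); p=proj(c,[*b,.07]); x0,y0=int(p[0]-50),int(p[1]-50); t.append(cv2.resize(im[y0:y0+100,x0:x0+100],(400,400),interpolation=2))
cv2.imwrite('pics/m6.png',np.hstack(t))
E
```

```text
t 19.2 bedx -0.1127 y 0.0002 tip~ 0.0463 z 0.0737 yaw 46.64 tilt e,n -0.0001 -0.0003
F e,n,z -4.73 1.66 0.35 std [0.56 0.35 0.18] tau n 0.698 tz 0.164
t 19.7 bedx -0.1127 y 0.0002 tip~ 0.0463 z 0.0737 yaw 46.64 tilt e,n -0.0001 -0.0003
F e,n,z -4.69 1.63 0.21 std [0.61 0.54 0.39] tau n 0.705 tz 0.188
t 20.2 bedx -0.1127 y 0.0002 tip~ 0.0463 z 0.0737 yaw 46.63 tilt e,n -0.0001 -0.0003
F e,n,z -5.07 1.27 0.22 std [0.39 0.41 0.56] tau n 0.694 tz 0.189
```

View pics/m6.png

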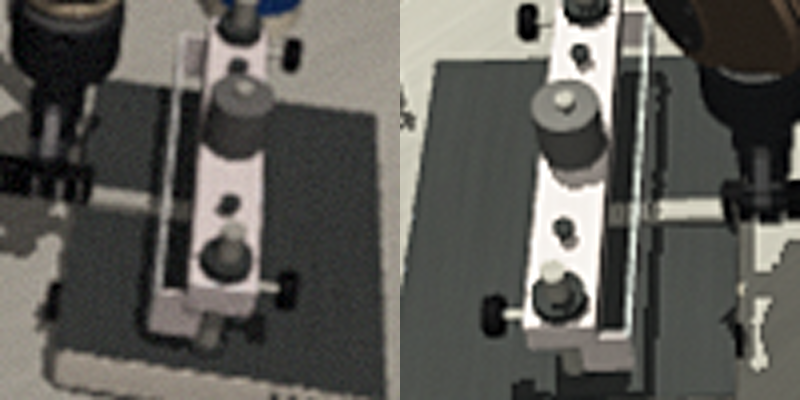

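The blade runs under the guard, at the middle of the jaws below the magnet. It is square and flat, with a steady drag of about 4–5 N. Handing in.

```bash
python3 -c "
from plant import ctrl
print(ctrl.sign_off())"
```

```text
the job is handed in; nothing more can be done
None
```

The job is handed in with the gauge still held by its handle, snug under the middle of the jaws: steady drag is about 4–5 N, the gap reads roughly 4.8 mm, and the arm touched nothing else on the table.

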